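# Pack staples under the cantilever tray

### The job

Swing the top tray of the grey stationery box fully up and over to its open stop, and set the small carton of staples (the taller, narrower of the two small cartons on the desk) down, not dropped, flat on its base on the floor of the compartment underneath. Then swing the tray back down until it is fully closed. Leave the carton of pins where it is.

Things in the scene. Friction and masses are not known exactly. Their poses are not given: they have to be found in the camera images.
- organizer: grey plastic stationery box, open on top, fixed to the desk: 170 (its x) x 150 (its y) x 55 mm high, walls and floor 4 mm. Origin at the centre of its underside, z up. A tray on parallel links at its y sides covers it and swings up and over towards the box's own +x, which points to the robot's right (-y of the robot) within about 26 degrees
- compartment (a point): centre of the top of the compartment's floor inside the box, 4 mm above the desk; clear inside 162 x 142 mm, 51 mm deep
- tray_arms (a joint): angle of the tray's links: 0 = closed, tray on the box's rim; 2.09 rad = fully open at its stop. The tray stays level all the way. The hinge is stiff: the tray stays where it is left; moving it takes under 8 N at the handle.
- tray_grip (a point): centre of the tray's black grip bar: 12 mm thick along the box's x, 80 long along its y, 16 high, free below but for posts at y = +-34 mm; 37 mm above the inner floor of the tray (160 x 150 x 26 mm, a clip and a battery fixed in it near its y sides). Over the box's centre, 96 mm above the desk when closed, 145 mm when open. Axes parallel to the box's
- swing_centre (a point): centre of the circle of radius 110 mm that the grip bar's centre follows in the box's x-z plane; fixed to the box at (106, 0, 67.5) mm. At joint angle q the bar is at this point + 110 mm * (sin(q - 1.309) along the box's x, cos(q - 1.309) along z); when open it is 184 mm to +x of its closed place
- staple_box: small closed dark blue carton of staples, 38 (its x) x 55 (its y) x 30 mm high, 60 g, loose on the desk; origin at the centre of its underside, z up
- pin_box: small closed pale carton of pins, 45 x 60 x 22 mm high, flatter and wider than the carton of staples, loose on the desk; not to be moved; origin at the centre of its underside
There are look-alikes about, which are no part of the job. Of the things that look like the staple_box, take the one that is farthest from the robot's base at the start.

How it is judged:
By the outcome, as a careful person would: the job done as asked, in the order asked, and still so for the second after the job is handed in, with the robot touching nothing.
It also fails if it takes over 64 s, if anything falls off the work surface, if the arm or the gripper's body presses on something with over 40 N, if the wrist force passes 120 N, or if a joint passes its speed limit or range.

### The arm

A 6-joint arm with a two-finger parallel gripper is mounted at the origin on a cart in front of the work surface, level with it; the furniture and walls round the work are solid. World frame = base frame: x ahead of the robot, y to its left, z up, the work surface at z = 0. Lengths are in m, angles in degrees, forces in N, time in s.
With the tool pointing down it reaches from about 0.3 to 0.75 m from the base axis. Payload 8.5 kg.
Tool frame: the origin (TCP) lies midway between the tips of the shut fingers; the grasp point (between the pads) lies 19 mm behind it; z points along the fingers, y is the line along which they close (so a half turn about z gives the same grasp; the last joint's range is limited). The gripper opens to 85 mm and grips with 20 to 120 N. Pads are 22 mm wide; open, the fingers measure 114 mm over their backs; the gripper's body (76 mm by 85 mm) begins 54 mm behind the grasp point. The pads swing forward as they close: fully open they stand 13 mm farther back than shut.
Start: joints at [58.138, 21.807, 74.336, -0, 83.858, -12.336], TCP at [0.184, 0.518, 0.231] pointing down, gripper open.
Joint ranges: [-178.18, 178.18], [-50.72, 133.34], [12.68, 142.11], [-81.47, 261.47], [9.98, 163.14], [-165.26, 165.26]. Speed limits (degrees/s): [136.94, 136.94, 180, 180, 180, 180].

### API

Orientations are given as a 3x3 rotation matrix whose columns are the frame's x, y, z axes.
In Python, from rig import env, viewer, recognise, pinpoint gives the robot as it stands.
- The arm moves only by the tool move_arm, never from a script. Its argument "plan" is text: rows parted by semicolons, each of 7 numbers parted by spaces: the shift along the tool's x, y, z in m, then the turn, a rotation vector about the tool's x, y, z in rad, then the finger opening in m, from 0 to 0.0854. A call has 1 to 12 rows; each row shifts and turns the commanded pose from where the row before left it, along the tool's axes as they then stand; what a row does not reach is not made up. A row lasts 1/8 s, in which the tool goes at most 62.5 mm and 10.7 degrees, less where a joint would pass 70% of its speed; a pose out of reach is approached as far as the arm can. A call is refused whole if a number of a shift passes 0.0625 or a number of a turn 0.188, either way. A call with a gripper value outside its range is refused whole. The fingers move at their own pace and stop on an object; "grip_force" is the grip in N (left out, the last holds). Time passes only in rows, so rows that do not move let the fingers close. It gives the time, the measured TCP pose, the force, the opening and the grip force at its end, in the units of the state.
- env.observe(): the state, without advancing time (a new reading comes with each control period).
- viewer.get_image(name): name is "side" or "top" or "wrist"; returns (picture, depth): 420x560x3 uint8, red, green, blue; 420x560 float32, m along the optical axis (not along the pixel's ray), 0 where there is no reading.
- viewer.calibration(name): a dict with "fx", "fy", "cx", "cy" (pixels), "R" (3x3) and "t" (3): a world point X has camera coordinates R X + t. Camera axes: x right, y down, z forward; pixel columns grow to the right and rows downward; lengths in m; the calibration is good to about 2 mm. A picture is of the moment at which its call begins: read the wrist's pose just before it. calibration takes no time and is no camera call; for the wrist camera it gives the pose at the moment of the call.
- env.close_job(): hands the job in; it is judged then, once.
Trained networks look in the newest picture that a camera, given by its name, has taken for a name from the list of things; names that differ only in an ending like _2 or _b are one class to them, and where a whole thing is asked for, a point or a joint stands for the part that bears it (a point fixed in the world has none). Each returns a list of dicts, best first, with "conf" (0 to 1); they miss things now and then, are a little off and sometimes report something else, mostly with a low value. They report only what shows in the picture. A call takes as long as a camera call. They do not tell look-alikes from the thing itself.
- recognise(camera, name): "extent" ([centre column, centre row, width, height] in pixels, round what is visible of it).
- pinpoint(camera, name): "pixel" ([column, row] in pixels: a listed point, or the origin of a listed thing).
The state is a dict: "time_s": time; "q": joint angles; "qvel": joint speeds; "joint_efforts": joint torques, N m; "position": TCP position; "tool_rot": TCP orientation; "ft_force": force on the tool from outside, world axes, zero at the start; "wrist_torque": the same for the moment, N m; "grip_width": finger opening in m; "gripper_force": force on a finger pad.
Only numpy, scipy, OpenCV 4.12 (cv2) and the standard library are available. Lean on these libraries where they do the work, as an engineer would, in place of code of your own. Each camera call takes 0.05 s, during which the arm holds its last target. There are 200 camera calls.

## Working session

There is one attempt and no reset: what is moved stays moved. The work goes in short steps, Python scripts to look and compute and a tool call to move; the robot and the scene stay as the last step left them, time stands still between calls to the robot, and variables do not carry over. Pictures are saved under pics/ and viewed, at most 10 in all, crops included, and the job is handed in when it is done.

Besides the shell and the picture viewer there is one more tool, called after "Request:" as name(argument=value, ...) on one line, values as JSON. move_arm: Moves the arm, as the interface text tells. Its arguments: {"type":"object","properties":{"plan":{"type":"string"},"grip_force":{"type":"number"}},"required":["plan"]}

```bash
ls; mkdir -p pics
cat > h.py <<'E'
import numpy as np, cv2
from rig import env, viewer, recognise, pinpoint
def world(cam,px,d=None,z=None,cal=None):
    c=cal or viewer.calibration(cam); R=np.array(c["R"]);t=np.array(c["t"])
    r=np.array([(px[0]-c["cx"])/c["fx"],(px[1]-c["cy"])/c["fy"],1.])
    o=-R.T@t; v=R.T@r
    if z is not None: d=(z-o[2])/v[2]
    return o+v*d
def cloud(cam,depth):
    c=viewer.calibration(cam);R=np.array(c["R"]);t=np.array(c["t"])
    v,u=np.mgrid[:depth.shape[0],:depth.shape[1]]
    P=np.stack([(u-c["cx"])/c["fx"]*depth,(v-c["cy"])/c["fy"]*depth,depth],-1)
    W=(P-t)@R; W[depth==0]=np.nan
    return W
E
python3 - <<'E'
from h import *
for cam in("top","side"):
    im,d=viewer.get_image(cam); cv2.imwrite(f"pics/{cam}0.png",im[:,:,::-1]); np.save(f"{cam}0.npy",d); np.save(f"{cam}0i.npy",im)
    for n in("organizer","tray_grip","staple_box","pin_box","compartment","swing_centre"):
        try: print(cam,n,[(np.round(x["extent"]),round(x["conf"],2)) for x in recognise(cam,n)][:5])
        except Exception as e: print(e)
        try: print('   pt',[(np.round(x["pixel"],1),round(x["conf"],2)) for x in pinpoint(cam,n)][:5])
        except Exception as e: print(e)
print(env.observe())
E
```

```text
pics
top organizer [(array([381., 176.,  96., 105.]), 0.65)]
   pt [(array([377.8, 178.4]), 0.86)]
top tray_grip [(array([382., 175.,  92.,  96.]), 0.59), (array([251., 183.,  29.,  26.]), 0.39)]
   pt [(array([383.6, 169.8]), 0.61)]
top staple_box [(array([253., 183.,  30.,  24.]), 0.86), (array([294., 226.,  31.,  24.]), 0.7)]
   pt [(array([252.9, 180.5]), 0.89), (array([292.4, 222. ]), 0.79)]
top pin_box [(array([228., 245.,  33.,  24.]), 0.75), (array([254., 184.,  31.,  24.]), 0.3)]
   pt [(array([229.2, 246.2]), 0.65)]
top compartment [(array([382., 176.,  95., 106.]), 0.59)]
   pt []
top swing_centre [(array([382., 174., 100., 103.]), 0.71)]
   pt [(array([395.5, 227.4]), 0.97)]
side organizer [(array([376., 277., 143., 122.]), 0.61)]
   pt [(array([375.3, 290.3]), 0.71)]
side tray_grip [(array([378., 260., 139.,  89.]), 0.57)]
   pt [(array([378.4, 239. ]), 0.79)]
side staple_box [(array([297., 217.,  30.,  24.]), 0.7), (array([273., 245.,  24.,  31.]), 0.63)]
   pt [(array([272.8, 252.1]), 0.71), (array([298. , 224.5]), 0.62)]
side pin_box [(array([226., 222.,  32.,  26.]),
[... 424 characters left out ...]
   8.38575775e+01, -1.23370025e+01]), 'qvel': array([0.01104957, 0.02585479, 0.02490497, 0.00959353, 0.11449909,
       0.02615198]), 'joint_efforts': array([-2.18169698e-04, -4.48337853e+01, -2.31462193e+01, -1.74728002e-04,
        5.02898638e-04,  4.20250757e-06]), 'position': array([0.18383322, 0.51835757, 0.23133385]), 'tool_rot': array([[-9.42497322e-01,  3.34213699e-01,  3.78316064e-05],
       [ 3.34213700e-01,  9.42497322e-01,  1.27182527e-05],
       [-3.14055735e-05,  2.46307603e-05, -9.99999999e-01]]), 'ft_force': array([-0.46077155, -0.29219547, -0.23093709]), 'wrist_torque': array([ 0.00061023, -0.0077318 ,  0.0209547 ]), 'gripper_force': 0.0, 'grip_width': 0.08520343166095042}
```

View pics/top0.png

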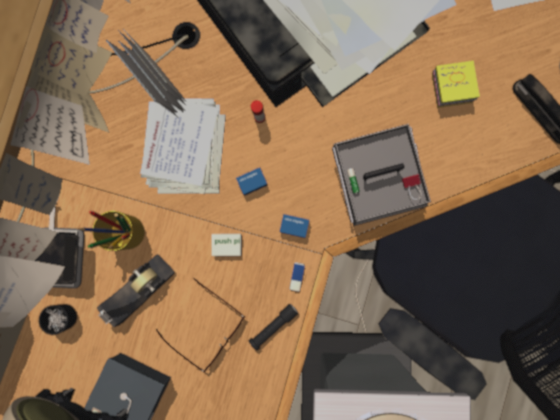

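View pics/side0.png

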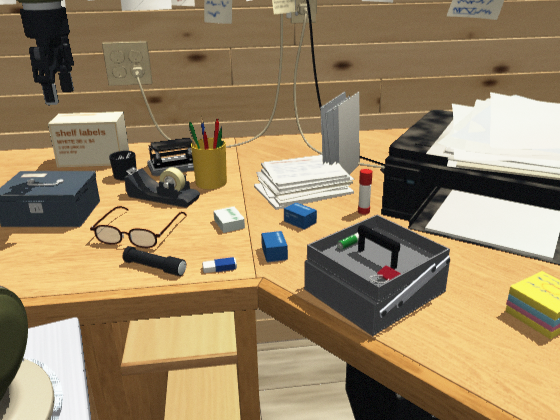

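The top view shows two blue cartons, at (253,182) and (294,226), the pale pin carton at (227,245), and the box at (381,176) with its grip bar at (384,171). I'll measure these next.

```bash
cat > m.py <<'E'
from h import *
def blob(W,im,c,r,zlo,zhi):
    m=(np.hypot(W[...,0]-c[0],W[...,1]-c[1])<r)&(W[...,2]>zlo)&(W[...,2]<zhi)
    return m
def rect(P):
    (c,s,a)=cv2.minAreaRect((P[:,:2]*1000).astype(np.float32)); return np.round(c,1),np.round(s,1),round(a,1)
E
python3 - <<'E'
from m import *
im=np.load("top0i.npy");W=cloud("top",np.load("top0.npy"))
c=viewer.calibration("top"); print("cam",-np.array(c["R"]).T@c["t"],c["fx"])
for n,p in dict(stapA=(253,182),stapB=(294,226),pin=(227,245)).items():
    u,v=p; w=W[v,u]; print(n,w.round(3),"dist",np.hypot(w[0],w[1]).round(3))
    m=blob(W,im,w,.05,w[2]-.006,w[2]+.006); print("  ",m.sum(),rect(W[m]),np.median(W[m][:,2]))
Ws=cloud("side",np.load("side0.npy"))
for n,p in dict(stapA=(298,214),stapB=(272,241),pin=(226,217)).items():
    print("side",n,Ws[p[1],p[0]].round(3))
# box
w=W[176,381]; print(w)
for z in((.03,.2),(.075,.12),(.093,.12)):
    m=blob(W,im,w,.13,*z); print(z,m.sum(),rect(W[m]),np.median(W[m],0).round(4))
m=blob(Ws,None,w,.13,.095,.12); print("side bar",m.sum(),rect(Ws[m]),np.median(Ws[m],0).round(4),Ws[m][:,2].max())
crop=cv2.resize(im[150:270,200:440],(800,400),interpolation=cv2.INTER_CUBIC); cv2.imwrite("pics/crop.png",crop[:,:,::-1])
# joints reach info
print(W[172,384],W[60,500],Ws[239,378])
# tall stuff near
E
```

```text
cam [0.43832406 0.19568724 1.13469871] 541.4138561606683
stapA [0.576 0.293 0.032] dist 0.646
   489 (array([578.7, 296.6]), array([38.4, 54.9]), 25.8) 0.030616327796565822
stapB [0.487 0.207 0.032] dist 0.53
   492 (array([487.9, 206.8]), array([55. , 37.9]), 78.5) 0.030755295863652506
pin [0.446 0.344 0.022] dist 0.563
   633 (array([447.1, 346.5]), array([43.3, 58.8]), 1.2) 0.022710519842862303
side stapA [0.569 0.276 0.028]
side stapB [0.484 0.199 0.028]
side pin [0.441 0.335 0.021]
[0.58967147 0.03516548 0.05672424]
(0.03, 0.2) 6864 (array([593.3,  35.8]), array([170.4, 163.1]), 16.1) [0.5902 0.0362 0.0599]
(0.075, 0.12) 944 (array([592.9,  37.2]), array([160.1, 153.8]), 16.1) [0.5924 0.0326 0.0826]
(0.093, 0.12) 272 (array([593. ,  35.7]), array([12.4, 80.4]), 15.7) [0.5925 0.0364 0.1033]
side bar 330 (array([594. ,  33.6]), array([13.5, 79.8]), 16.2) [0.593  0.0297 0.1006] 0.10376717785189134
[0.59113101 0.03625281 0.10199578] [ 0.84950242 -0.22213731  0.00208774] [0.5897964  0.0267616  0.09860334]
```

View pics/crop.png

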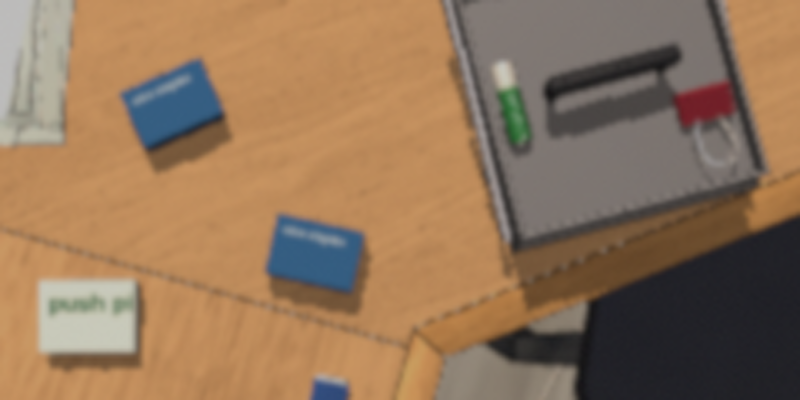

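Run:
```python
from m import *
im=np.load("side0i.npy")
cv2.imwrite("pics/crop2.png",cv2.resize(im[205:335,290:465],(800,594),interpolation=cv2.INTER_CUBIC)[:,:,::-1])
print("swing top",world("top",(395.5,227.4),z=.0675),"side",world("side",(323,278.4),z=.0675))
print("org top",world("top",(377.8,178.4),z=0),"side",world("side",(375.3,290.3),z=0))
print("grip top",world("top",(383.6,169.8),z=.096),"side",world("side",(378.4,239),z=.096))
o=env.observe()["position"]
for cam in("top","side"):
    c=viewer.calibration(cam); p=np.array(c["R"])@o+c["t"]; print(cam,c["fx"]*p[0]/p[2]+c["cx"],c["fy"]*p[1]/p[2]+c["cy"], -np.array(c["R"]).T@c["t"])
```

```text
swing top [0.48697458 0.00743782 0.0675    ] side [0.48807561 0.00696701 0.0675    ]
org top [0.59243354 0.03337821 0.        ] side [0.59519255 0.03169102 0.        ]
grip top [0.59627505 0.03613308 0.096     ] side [0.59288904 0.03032505 0.096     ]
top 100.22517034523565 401.0725662965682 [0.43832406 0.19568724 1.13469871]
side 61.053164956552536 103.5520309963881 [ 0.19261106 -0.56918305  0.50583386]
```

View pics/crop2.png

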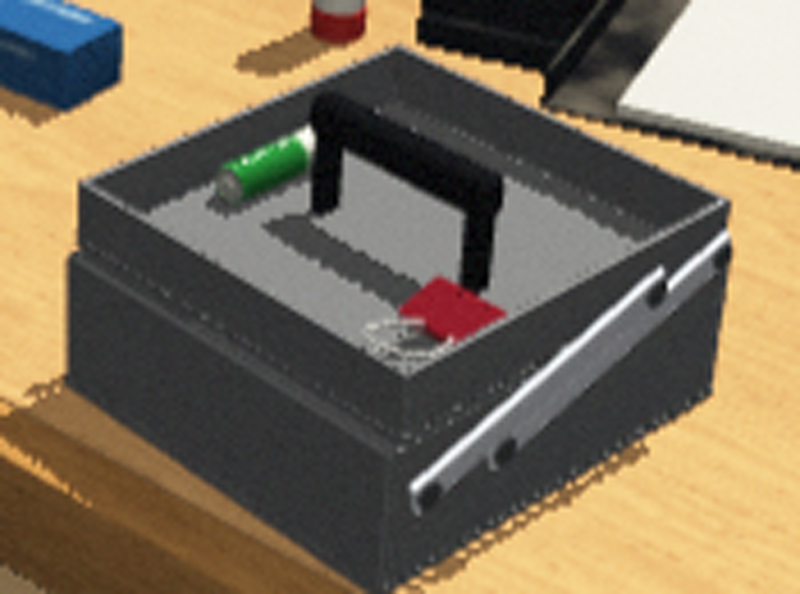

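The crop shows the link pivots low at the box's near end. `swing_centre` also lands 106 mm from the box centre towards the robot in both views. So the box's +x points at about 196° in the world, towards the robot, and not to its right as described. I'll go by the measurement.

The candidates for the staple carton are A at (253,182), 0.65 m from the base, and B at (294,226), 0.53 m away. Both measure 38x55x30 mm, and A is the farther, so A is the one to take. The crop shows it as a blue carton.

I'll move above the bar first.

Request:
move_arm(plan="0 0 0 0 0 0.159 0.05;0 0 0 0 0 0.159 0.05;0 0 0 0 0 0.159 0.05;0 0 0 0 0 0.159 0.05;0 0 0 0 0 0.159 0.05;0 0 0 0 0 0.159 0.05;-0.048 0.0218 0 0 0 0 0.05;-0.048 0.0218 0 0 0 0 0.05;-0.048 0.0218 0 0 0 0 0.05;-0.048 0.0218 0 0 0 0 0.05;-0.048 0.0218 0 0 0 0 0.05;-0.048 0.0218 0 0 0 0 0.05", grip_force=40)

```text
time_s: 2.8
position: [0.3891, 0.2755, 0.2315]
tool_rot: [[-0.272, 0.962, 0.0], [0.962, 0.272, 0.0], [0.0, 0.001, -1.0]]
ft_force: [0.4, 0.8, -0.0]
grip_width: 0.0499
gripper_force: 0.0
```

Request:
move_arm(plan="-0.048 0.0218 0 0 0 0 0.05;-0.048 0.0218 0 0 0 0 0.05;-0.048 0.0218 0 0 0 0 0.05;-0.048 0.0218 0 0 0 0 0.05;-0.048 0.0218 0 0 0 0 0.05;-0.048 0.0218 0 0 0 0 0.05;0 0 0 0 0 0 0.05;0 0 0 0 0 0 0.05;0 0 0 0 0 0 0.05")

```text
time_s: 3.92
position: [0.5919, 0.0365, 0.2316]
tool_rot: [[-0.274, 0.962, 0.0], [0.962, 0.274, 0.0], [0.0, 0.0, -1.0]]
ft_force: [0.3, -0.4, -0.1]
grip_width: 0.0496
gripper_force: 0.0
```

```bash
cat > tgt.py <<'E'
from h import *
import sys
def tgt(x,y,z,yang):
    o=env.observe();R=o["tool_rot"];p=o["position"]
    print("t",round(o["time_s"],2),"pos",p.round(4),"yang",np.degrees(np.arctan2(R[1,1],R[0,1])).round(2),"zax",R[:,2].round(4),"F",o["ft_force"].round(1),"w",round(o["grip_width"],4))
    cur=np.degrees(np.arctan2(R[1,1],R[0,1])); a=np.radians(yang)
    Rn=np.array([[-np.sin(a),np.cos(a),0],[np.cos(a),np.sin(a),0],[0,0,-1]])
    print("turn z rad",-np.radians((yang-cur+180)%360-180).round(4),"then shift (new axes)",(Rn.T@(np.array([x,y,z])-p)).round(4))
if __name__=="__main__": tgt(*map(float,sys.argv[1:5]))
E
python3 tgt.py .593 .035 .077 15.9
python3 - <<'E'
from m import *
im,d=viewer.get_image("wrist"); W=cloud("wrist",d)
cv2.imwrite("pics/w1.png",im[:,:,::-1])
m=blob(W,im,(.593,.035),.07,.094,.12); print(m.sum(),rect(W[m]) if m.sum()>5 else "", np.nanmedian(W[m],0))
print([(x["pixel"],x["conf"],world("wrist",x["pixel"],z=.096)) for x in pinpoint("wrist","tray_grip")])
E
```

```text
t 3.92 pos [0.5919 0.0365 0.2316] yang 15.89 zax [ 1.e-04  1.e-04 -1.e+00] F [ 0.3 -0.4 -0.1] w 0.0496
turn z rad -0.0002 then shift (new axes) [-0.0017  0.0007  0.1546]
944 (array([594.8,  37.4]), array([11.3, 78.9]), 16.4) [0.59433668 0.03992266 0.10284173]
[([279.3, 196.1], 0.7, array([0.59387949, 0.03773851, 0.096     ]))]
```

View pics/w1.png

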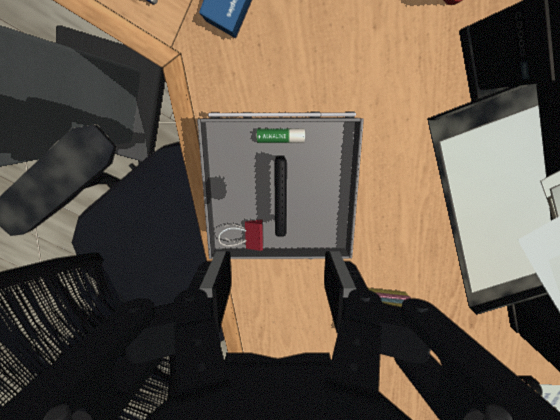

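The wrist view shows the bar at (280,196), centred between the fingers and parallel to the pads. Going down to grip it.

Request:
move_arm(plan="0 0.002 0.03 0 0 0 0.05;0 0 0.03 0 0 0 0.05;0 0 0.03 0 0 0 0.05;0 0 0.03 0 0 0 0.05;0 0 0.02 0 0 0 0.05;0 0 0.014 0 0 0 0.05;0 0 0 0 0 0 0.05;0 0 0 0 0 0 0.0;0 0 0 0 0 0 0.0;0 0 0 0 0 0 0.0;0 0 0 0 0 0 0.0;0 0 0 0 0 0 0.0", grip_force=40)

```text
time_s: 5.52
position: [0.595, 0.036, 0.0781]
tool_rot: [[-0.273, 0.962, 0.002], [0.962, 0.273, -0.0], [-0.001, 0.002, -1.0]]
ft_force: [1.3, 0.8, 4.8]
grip_width: 0.0111
gripper_force: 43.7
```

```bash
python3 tgt.py .594 .0365 .077 15.9
python3 - <<'E'
import numpy as np
q=np.linspace(0,2.094,25); P=.11*np.c_[np.sin(q-1.309),np.cos(q-1.309)]
d=np.diff(P,axis=0); print("tool y, z per row:"); print(";".join(f"0 {-a:.4f} {-b:.4f} 0 0 0 0" for a,b in d), P[-1]-P[0])
E
```

```text
t 5.53 pos [0.595  0.036  0.0781] yang 15.82 zax [ 1.9e-03 -1.0e-04 -1.0e+00] F [1.3 0.8 4.8] w 0.0111
turn z rad -0.0014 then shift (new axes) [ 0.0007 -0.0008  0.0011]
tool y, z per row:
0 -0.0029 -0.0092 0 0 0 0;0 -0.0037 -0.0089 0 0 0 0;0 -0.0044 -0.0085 0 0 0 0;0 -0.0052 -0.0081 0 0 0 0;0 -0.0058 -0.0076 0 0 0 0;0 -0.0065 -0.0071 0 0 0 0;0 -0.0071 -0.0065 0 0 0 0;0 -0.0076 -0.0058 0 0 0 0;0 -0.0081 -0.0052 0 0 0 0;0 -0.0085 -0.0044 0 0 0 0;0 -0.0089 -0.0037 0 0 0 0;0 -0.0091 -0.0029 0 0 0 0;0 -0.0094 -0.0021 0 0 0 0;0 -0.0095 -0.0013 0 0 0 0;0 -0.0096 -0.0004 0 0 0 0;0 -0.0096 0.0004 0 0 0 0;0 -0.0095 0.0012 0 0 0 0;0 -0.0094 0.0021 0 0 0 0;0 -0.0092 0.0029 0 0 0 0;0 -0.0089 0.0037 0 0 0 0;0 -0.0085 0.0044 0 0 0 0;0 -0.0081 0.0052 0 0 0 0;0 -0.0076 0.0058 0 0 0 0;0 -0.0071 0.0065 0 0 0 0 [0.1840027  0.04934294]
```

Request:
move_arm(plan="0 -0.0029 -0.0092 0 0 0 0;0 -0.0037 -0.0089 0 0 0 0;0 -0.0044 -0.0085 0 0 0 0;0 -0.0052 -0.0081 0 0 0 0;0 0 0 0 0 0 0")

```text
time_s: 6.15
position: [0.5795, 0.0316, 0.1128]
tool_rot: [[-0.272, 0.962, 0.002], [0.962, 0.272, -0.0], [-0.001, 0.002, -1.0]]
ft_force: [4.4, 1.5, 4.8]
grip_width: 0.0114
gripper_force: 43.5
```

Moving as expected with low forces, so I'll carry on along the arc.

Request:
move_arm(plan="0 -0.0058 -0.0076 0 0 0 0;0 -0.0065 -0.0071 0 0 0 0;0 -0.0071 -0.0065 0 0 0 0;0 -0.0076 -0.0058 0 0 0 0;0 -0.0081 -0.0052 0 0 0 0;0 -0.0085 -0.0044 0 0 0 0;0 -0.0089 -0.0037 0 0 0 0;0 -0.0091 -0.0029 0 0 0 0;0 -0.0094 -0.0021 0 0 0 0;0 -0.0095 -0.0013 0 0 0 0")

```text
time_s: 7.4
position: [0.5021, 0.0093, 0.1593]
tool_rot: [[-0.272, 0.962, 0.003], [0.962, 0.272, -0.001], [-0.001, 0.003, -1.0]]
ft_force: [5.7, -0.4, 4.4]
grip_width: 0.0115
gripper_force: 43.5
```

Request:
move_arm(plan="0 -0.0096 -0.0004 0 0 0 0;0 -0.0096 0.0004 0 0 0 0;0 -0.0095 0.0012 0 0 0 0;0 -0.0094 0.0021 0 0 0 0;0 -0.0092 0.0029 0 0 0 0;0 -0.0089 0.0037 0 0 0 0;0 -0.0085 0.0044 0 0 0 0;0 -0.0081 0.0052 0 0 0 0;0 -0.0076 0.0058 0 0 0 0;0 -0.0071 0.0065 0 0 0 0;0 -0.0013 0.0013 0 0 0 0;0 0 0 0 0 0 0")

```text
time_s: 8.9
position: [0.4179, -0.0149, 0.127]
tool_rot: [[-0.272, 0.962, 0.006], [0.962, 0.272, -0.001], [-0.003, 0.006, -1.0]]
ft_force: [4.7, 1.0, 18.0]
grip_width: 0.0109
gripper_force: 45.4
```

```bash
python3 tgt.py .416 -.0145 .1265 15.9
```

```text
t 8.9 pos [ 0.4179 -0.0149  0.127 ] yang 15.8 zax [ 0.0062 -0.001  -1.    ] F [ 4.7  1.  18. ] w 0.0109
turn z rad -0.0018 then shift (new axes) [ 0.001  -0.0017  0.0005]
```

The tray is at its stop: the travel is 184 mm across and 49 mm up, and the vertical force has risen to 18 N. I'll release it and go above carton A.

Request:
move_arm(plan="0 0 0 0 0 0 0.05;0 0 0 0 0 0 0.05;0 0 0 0 0 0 0.05;0 0 -0.03 0 0 0 0.05;0 0 -0.05 0 0 0 0.05;0 0 -0.045 0 0 0 0.05;0 0 0 0 0 -0.175 0.065;0.0264 0.0351 0 0 0 0 0.065;0.0264 0.0351 0 0 0 0 0.065;0.0264 0.0351 0 0 0 0 0.065;0.0264 0.0351 0 0 0 0 0.065;0.0264 0.0351 0 0 0 0 0.065")

```text
time_s: 10.4
position: [0.5166, 0.1821, 0.25]
tool_rot: [[-0.436, 0.9, -0.001], [0.9, 0.436, -0.0], [0.0, -0.001, -1.0]]
ft_force: [1.3, -1.1, -0.2]
grip_width: 0.0649
gripper_force: 0.0
```

Request:
move_arm(plan="0.0264 0.0351 0 0 0 0 0.065;0.0264 0.0351 0 0 0 0 0.065;0.0264 0.0351 0 0 0 0 0.065;0 0 0 0 0 0 0.065;0 0 0 0 0 0 0.065;0 0 0 0 0 0 0.065")

```text
time_s: 11.15
position: [0.5764, 0.297, 0.2507]
tool_rot: [[-0.435, 0.9, -0.0], [0.9, 0.435, -0.0], [-0.0, -0.0, -1.0]]
ft_force: [-0.0, -0.6, -0.0]
grip_width: 0.0647
gripper_force: 0.0
```

```bash
python3 tgt.py .5787 .2966 .004 25.8
python3 - <<'E'
from m import *
im,d=viewer.get_image("wrist"); W=cloud("wrist",d)
m=blob(W,im,(.579,.2966),.045,.024,.036); print(m.sum(),rect(W[m]), np.nanmedian(W[m],0))
im,d=viewer.get_image("top"); W=cloud("top",d)
m=blob(W,im,(.416,-.0145),.05,.13,.17); print("bar",m.sum(),rect(W[m]), np.nanmedian(W[m],0))
E
```

```text
t 11.15 pos [0.5764 0.297  0.2507] yang 25.78 zax [-2.e-04 -2.e-04 -1.e+00] F [-0.  -0.6 -0. ] w 0.0647
turn z rad -0.0003 then shift (new axes) [-0.0014  0.0019  0.2467]
1284 (array([580.8, 298.7]), array([37.7, 54.4]), 25.3) [0.58000258 0.2995291  0.02968091]
bar 312 (array([416.7, -15.4]), array([12.1, 79.6]), 16.1) [ 0.41641738 -0.01443455  0.15238374]
```

Request:
move_arm(plan="0 0.0035 0.05 0 0 0 0.065;0 0 0.05 0 0 0 0.065;0 0 0.05 0 0 0 0.065;0 0 0.04 0 0 0 0.065;0 0 0.03 0 0 0 0.065;0 0 0.015 0 0 0 0.065;0 0 0.0105 0 0 0 0.065;0 0 0 0 0 0 0.065;0 0 0 0 0 0 0.02;0 0 0 0 0 0 0.02;0 0 0 0 0 0 0.02;0 0 0 0 0 0 0.02", grip_force=25)

```text
time_s: 12.75
position: [0.5803, 0.2997, 0.0061]
tool_rot: [[-0.436, 0.9, 0.002], [0.9, 0.436, 0.001], [-0.0, 0.002, -1.0]]
ft_force: [-0.3, -0.5, 5.4]
grip_width: 0.0375
gripper_force: 26.1
```

Request:
move_arm(plan="0 0 0 0 0 0 0.02;0 0 0 0 0 0 0.02;0 0 -0.01 0 0 0 0.02;0 0 -0.03 0 0 0 0.02;0 0 -0.04 0 0 0 0.02;0 0 -0.05 0 0 0 0.02;0 0 -0.05 0 0 0 0.02;0 0 -0.02 0 0 0 0.02;0 0 0 0 0 0 0.02;0 0 0 0 0 0 0.02")

```text
time_s: 14.0
position: [0.5792, 0.2992, 0.2036]
tool_rot: [[-0.436, 0.9, -0.002], [0.9, 0.436, -0.001], [0.0, -0.002, -1.0]]
ft_force: [-0.6, -0.5, 0.0]
grip_width: 0.0374
gripper_force: 25.4
```

```bash
python3 tgt.py .608 .0405 .2 15.9
python3 - <<'E'
from m import *
for cam in("side",):
    im,d=viewer.get_image(cam); cv2.imwrite("pics/s2.png",im[:,:,::-1])
E
```

```text
t 14.0 pos [0.5792 0.2992 0.2036] yang 25.84 zax [-2.4e-03 -7.0e-04 -1.0e+00] F [-0.6 -0.5  0. ] w 0.0374
turn z rad 0.1734 then shift (new axes) [-0.2567 -0.0432  0.0036]
```

View pics/s2.png

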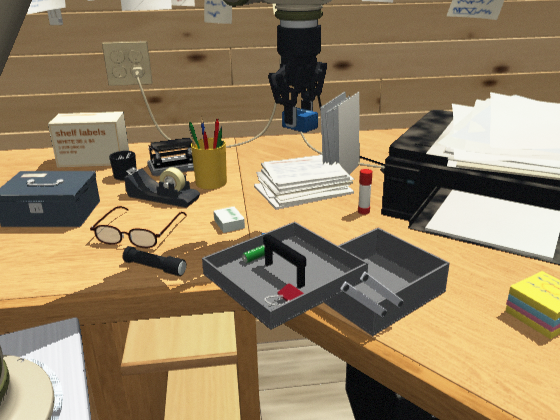

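The carton is held at (298,120), the tray is open and the pin carton hasn't moved. Carrying the carton over the compartment.

Request:
move_arm(plan="0 0 0 0 0 0.1734 0.02;-0.0321 -0.0054 0 0 0 0 0.02;-0.0321 -0.0054 0 0 0 0 0.02;-0.0321 -0.0054 0 0 0 0 0.02;-0.0321 -0.0054 0 0 0 0 0.02;-0.0321 -0.0054 0 0 0 0 0.02;-0.0321 -0.0054 0 0 0 0 0.02;-0.0321 -0.0054 0 0 0 0 0.02;-0.0321 -0.0054 0 0 0 0 0.02;0 0 0 0 0 0 0.02;0 0 0 0 0 0 0.02")

```text
time_s: 15.42
position: [0.6083, 0.0411, 0.2042]
tool_rot: [[-0.274, 0.962, -0.002], [0.962, 0.274, 0.0], [0.001, -0.001, -1.0]]
ft_force: [-0.5, -0.6, -0.5]
grip_width: 0.0376
gripper_force: 25.4
```

Request:
move_arm(plan="0 0 0.03 0 0 0 0.02;0 0 0.03 0 0 0 0.02;0 0 0.03 0 0 0 0.02;0 0 0.03 0 0 0 0.02;0 0 0.03 0 0 0 0.02;0 0 0.025 0 0 0 0.02;0 0 0.01 0 0 0 0.02;0 0 0 0 0 0 0.02;0 0 0 0 0 0 0.02")

```text
time_s: 16.55
position: [0.6091, 0.0408, 0.0211]
tool_rot: [[-0.274, 0.962, 0.002], [0.962, 0.274, -0.0], [-0.001, 0.002, -1.0]]
ft_force: [-0.1, 0.2, 0.3]
grip_width: 0.0376
gripper_force: 25.4
```

```bash
python3 tgt.py .608 .0405 .0101 15.9
```

```text
t 16.55 pos [0.6091 0.0408 0.0211] yang 15.92 zax [ 1.8e-03 -2.0e-04 -1.0e+00] F [-0.1  0.2  0.3] w 0.0376
turn z rad 0.0004 then shift (new axes) [ 0.     -0.0012  0.011 ]
```

Request:
move_arm(plan="0 0 0.004 0 0 0 0.02;0 0 0.003 0 0 0 0.02;0 0 0.002 0 0 0 0.02;0 0 0.001 0 0 0 0.02;0 0 0 0 0 0 0.02;0 0 0 0 0 0 0.02")

```text
time_s: 17.3
position: [0.6086, 0.0406, 0.0102]
tool_rot: [[-0.274, 0.962, 0.0], [0.962, 0.274, -0.0], [-0.0, 0.0, -1.0]]
ft_force: [-0.7, -0.1, 1.9]
grip_width: 0.0379
gripper_force: 25.6
```

Request:
move_arm(plan="0 0 0.001 0 0 0 0.02;0 0 0 0 0 0 0.02;0 0 0 0 0 0 0.02")

```text
time_s: 17.68
position: [0.6086, 0.0406, 0.0101]
tool_rot: [[-0.274, 0.962, 0.001], [0.962, 0.274, -0.0], [-0.0, 0.001, -1.0]]
ft_force: [-4.2, -0.6, 10.1]
grip_width: 0.0376
gripper_force: 26.7
```

The carton is on the floor, with the contact force up to 10 N. Releasing, then lifting straight up.

Request:
move_arm(plan="0 0 -0.0008 0 0 0 0.038;0 0 0 0 0 0 0.045;0 0 0 0 0 0 0.06;0 0 0 0 0 0 0.06;0 0 0 0 0 0 0.06;0 0 -0.02 0 0 0 0.06;0 0 -0.04 0 0 0 0.06;0 0 -0.06 0 0 0 0.06;0 0 -0.06 0 0 0 0.06;0 0 -0.06 0 0 0 0.05;0 0 0 0 0 0 0.05;0 0 0 0 0 0 0.05")

```text
time_s: 19.18
position: [0.6082, 0.0407, 0.249]
tool_rot: [[-0.274, 0.962, -0.001], [0.962, 0.274, 0.0], [0.001, -0.001, -1.0]]
ft_force: [0.1, -0.5, -0.7]
grip_width: 0.05
gripper_force: 0.0
```

```bash
python3 - <<'E'
from m import *
im,d=viewer.get_image("wrist"); W=cloud("wrist",d)
cv2.imwrite("pics/w3.png",im[:,:,::-1])
m=blob(W,im,(.608,.0405),.045,.026,.042); print(m.sum(),rect(W[m]), np.nanmedian(W[m],0),np.ptp(W[m][:,2]))
E
python3 tgt.py .4175 -.0145 .127 15.85
```

```text
1312 (array([608.7,  39.5]), array([38.2, 54.2]), 15.8) [0.60841919 0.04085707 0.03286665] 0.007976604246379988
t 19.23 pos [0.6081 0.0407 0.2483] yang 15.9 zax [-2.8e-03  3.0e-04 -1.0e+00] F [0.5 0.7 0.4] w 0.0499
turn z rad 0.0009 then shift (new axes) [-0.001  -0.1984  0.1213]
```

View pics/w3.png

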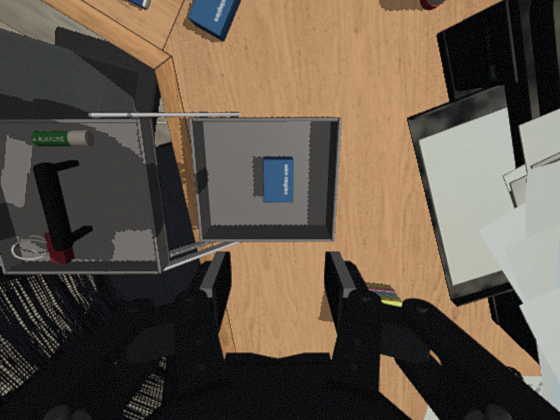

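The carton sits flat in the compartment at (279,180), with its top at 33 mm. Going back to the bar to close the tray.

Request:
move_arm(plan="0 -0.04 0 0 0 0 0.05;-0.001 -0.05 0 0 0 0 0.05;0 -0.05 0 0 0 0 0.05;0 -0.04 0 0 0 0 0.05;0 -0.0184 0 0 0 0 0.05;0 0 0 0 0 0 0.05;0 0 0.03 0 0 0 0.05;0 0 0.03 0 0 0 0.05;0 0 0.03 0 0 0 0.05;0 0 0.02 0 0 0 0.05;0 0 0.0113 0 0 0 0.05;0 0 0 0 0 0 0.05")

```text
time_s: 20.72
position: [0.4181, -0.0145, 0.1279]
tool_rot: [[-0.274, 0.962, -0.002], [0.962, 0.274, 0.001], [0.001, -0.001, -1.0]]
ft_force: [0.0, -0.1, 0.8]
grip_width: 0.0499
gripper_force: 0.0
```

Request:
move_arm(plan="0 0 0 0 0 0 0;0 0 0 0 0 0 0;0 0 0 0 0 0 0;0 0 0 0 0 0 0;0 0 0 0 0 0 0", grip_force=40)

```text
time_s: 21.35
position: [0.4181, -0.0148, 0.1291]
tool_rot: [[-0.274, 0.962, 0.001], [0.962, 0.274, -0.001], [-0.001, 0.001, -1.0]]
ft_force: [-3.1, -0.5, 5.4]
grip_width: 0.011
gripper_force: 42.9
```

Gripped. Swinging it back along the reversed arc.

Request:
move_arm(plan="0 0.0071 -0.0065 0 0 0 0;0 0.0076 -0.0058 0 0 0 0;0 0.0081 -0.0052 0 0 0 0;0 0.0085 -0.0044 0 0 0 0;0 0.0089 -0.0037 0 0 0 0;0 0.0092 -0.0029 0 0 0 0;0 0.0094 -0.0021 0 0 0 0;0 0.0095 -0.0012 0 0 0 0;0 0.0096 -0.0004 0 0 0 0;0 0.0096 0.0004 0 0 0 0;0 0.0095 0.0013 0 0 0 0;0 0.0094 0.0021 0 0 0 0")

```text
time_s: 22.85
position: [0.5209, 0.0147, 0.1575]
tool_rot: [[-0.274, 0.962, 0.001], [0.962, 0.274, 0.0], [-0.0, 0.001, -1.0]]
ft_force: [-1.7, 0.5, 4.0]
grip_width: 0.0114
gripper_force: 42.6
```

Request:
move_arm(plan="0 0.0091 0.0029 0 0 0 0;0 0.0089 0.0037 0 0 0 0;0 0.0085 0.0044 0 0 0 0;0 0.0081 0.0052 0 0 0 0;0 0.0076 0.0058 0 0 0 0;0 0.0071 0.0065 0 0 0 0;0 0.0065 0.0071 0 0 0 0;0 0.0058 0.0076 0 0 0 0;0 0.0052 0.0081 0 0 0 0;0 0 0 0 0 0 0;0 0 0 0 0 0 0")

```text
time_s: 24.22
position: [0.5854, 0.0332, 0.1046]
tool_rot: [[-0.274, 0.962, 0.001], [0.962, 0.274, 0.001], [0.001, 0.001, -1.0]]
ft_force: [5.3, 5.9, -2.1]
grip_width: 0.0111
gripper_force: 41.7
```

```bash
python3 tgt.py .595 .036 .0788 15.85
```

```text
t 24.23 pos [0.5854 0.0332 0.1046] yang 15.91 zax [ 8.e-04  9.e-04 -1.e+00] F [ 5.3  5.9 -2.1] w 0.0111
turn z rad 0.001 then shift (new axes) [0.     0.01   0.0258]
```

Request:
move_arm(plan="0 0.0044 0.0085 0 0 0 0;0 0.0037 0.0089 0 0 0 0;0 0.0029 0.0088 0 0 0 0;0 0.0003 0.001 0 0 0 0;0 0 0 0 0 0 0;0 0 0 0 0 0 0")

```text
time_s: 24.98
position: [0.5951, 0.036, 0.0795]
tool_rot: [[-0.274, 0.962, -0.0], [0.962, 0.274, -0.0], [-0.0, -0.0, -1.0]]
ft_force: [-5.3, 4.1, 15.8]
grip_width: 0.0115
gripper_force: 44.3
```

It's on the rim with 16 N upward. Releasing, retreating and checking.

Request:
move_arm(plan="0 0 0.0005 0 0 0 0;0 0 0 0 0 0 0;0 0 0 0 0 0 0.05;0 0 0 0 0 0 0.05;0 0 0 0 0 0 0.05;0 0 -0.03 0 0 0 0.05;0 0 -0.05 0 0 0 0.05;0 0 -0.05 0 0 0 0.05;0 0 -0.04 0 0 0 0.05;0 0 0 0 0 0 0.05;0 0 0 0 0 0 0.05")

```text
time_s: 26.35
position: [0.5951, 0.0358, 0.2468]
tool_rot: [[-0.274, 0.962, -0.002], [0.962, 0.274, 0.0], [0.001, -0.002, -1.0]]
ft_force: [0.7, 0.1, -0.5]
grip_width: 0.0497
gripper_force: 0.0
```

Run:
```python
from m import *
W0=cloud("side",np.load("side0.npy"))
im,d=viewer.get_image("side"); W=cloud("side",d); cv2.imwrite("pics/s3.png",im[:,:,::-1])
for w in(W0,W):
    m=blob(w,None,(.5935,.035),.13,.098,.115); print("bar",m.sum(),np.median(w[m],0).round(4),w[m][:,2].max(),rect(w[m]))
    m=blob(w,None,(.447,.3465),.05,.017,.03); print("pin",np.median(w[m],0).round(4))
im,d=viewer.get_image("wrist"); W=cloud("wrist",d)
m=blob(W,im,(.593,.035),.05,.094,.12); print(rect(W[m]), np.nanmedian(W[m],0))
```

```text
bar 254 [0.5935 0.0301 0.1013] 0.10376717785189134 (array([594.3,  33.4]), array([13.5, 79.2]), 16.7)
pin [0.4471 0.3414 0.0201]
bar 251 [0.5939 0.0303 0.1012] 0.10364663228942951 (array([594.2,  32.8]), array([14.4, 79.7]), 16.0)
pin [0.4471 0.3416 0.0201]
(array([594.6,  37.2]), array([11.3, 78.7]), 16.3) [0.59407094 0.04092211 0.10274227]
```

View pics/s3.png

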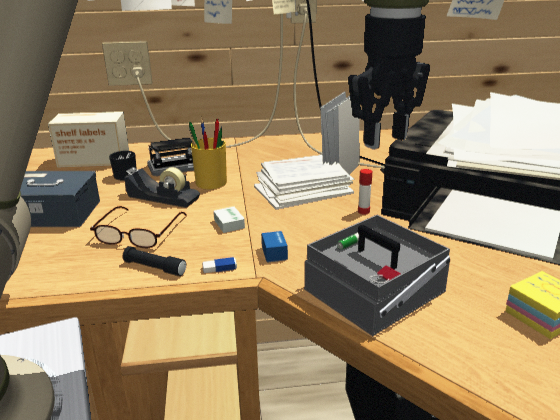

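The tray is closed, with the bar at (378,240) back at its starting height. The pin carton at (228,220) and the other blue carton at (273,246) are untouched, and the arm is clear.

```bash
python3 -c "
from rig import env
print(env.close_job())"
```

```text
the job is handed in; nothing more can be done
None
```

The job is handed in at about 26 s: the far staple carton is flat on the compartment floor, the tray is fully closed again, and the carton of pins was not moved (the box's +x measured towards the robot, not to its right as the brief says, so I swung the tray that way).

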